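Crank the board clamp shut

TASK

The circuit board in the clamp on the bench is still loose. Fit the loose crank fully down onto the clamp's square drive shaft and wind it clockwise, seen from above, until the moving jaw has closed all the way up and the board is held between the two jaws; then let go and leave the crank sitting on the shaft. Do not touch the board, and leave the reel, the heatsink and the screwdriver lying around the clamp where they are.

Things in the scene. Friction and masses are not known exactly. Their poses are not given: they have to be found in the camera images.
- crank: Loose dark steel crank, 0.4 kg, flat on the bench left or right of the clamp at any yaw, grip pointing up. Hub 42 x 42 mm, 30 mm tall, with a square through-bore 18.5 mm wide. Origin: on the bore's axis at the underside; x along the arm to the grip, z up; bore sides parallel to x and y. Centre of mass about 17 mm out along x.
- crank_arm (a point): Point on the crank's arm 34 mm from the bore's axis, 7 mm above its underside; axes as the crank's. The arm is a flat bar 16 mm wide (y) and 14 mm thick, underside level with the hub's, from 21 to 88 mm from the axis; bare between 25 and 58 mm, where it can be gripped across y.
- grip_mid (a point): Centre of the black upright round grip on the crank's arm: 26 mm diameter, 46 mm tall, on the arm's top, 75 mm from the bore's axis. This point is 37.5 mm above the crank's underside. The grip spins freely on its pin, so fingers holding it need not turn as the crank goes round; its own yaw means nothing; z is along the grip.
- clamp: Board clamp fixed to the bench: aluminium base 315 x 150 x 12 mm, grey gearbox (70 x 90 mm, top 64 mm high) at the end nearest the robot, a moving jaw and a fixed far jaw (130 mm wide, tops 48 mm high). Origin on the bench straight below the drive shaft; x points from gearbox to fixed jaw, whose inner face is at x = 240.5 mm; z up.
- shoulder (a point): Centre of the round steel shoulder (48 mm diameter) on top of the gearbox, 72 mm above the bench, on the drive shaft's axis; the hub's underside comes to rest on it. Axes as the clamp's; it does not turn.
- shaft (a point): Drive shaft: upright steel square 16 x 16 mm and 26 mm long above the shoulder, with a 7 mm round cone on top (tip 33 mm above the shoulder). Origin on its axis at the shoulder. It turns with the shaft; x and y are square to its flat sides, so the crank fits at four yaws, with about 1.2 mm of play each side and 7 degrees of play in yaw.
- drive (a joint): Turn of the drive shaft in rad, growing clockwise seen from above: 0 is jaw fully open, 18.85 (three turns) is the hard stop with the jaw closed. It starts between 4.7 and 9.4, so about 1.5 to 2.25 turns remain. It takes about 0.1 Nm and stays where it is left.
- jaw (a joint): Travel of the moving jaw in m, driven by the shaft, 10 mm per turn: 0 fully open, 0.030 closed on the board (hard stop).
- jaw_face (a point): Middle of the upper edge of the moving jaw's inner face, 48 mm above the bench; it moves along the clamp's x from 90 mm (open) to 120 mm (closed, leaving 120.5 mm between the jaws).
- board: Green circuit board 120 x 120 x 2 mm with parts up to 12 mm tall, lying loose on two black strips between the jaws, 30 mm above the bench. Origin: centre of its underside; z up. The closing jaw pushes it against the fixed jaw.
- reel: White component reel 110 mm in diameter, 20 mm high, lying on the side of the clamp where the crank is not; leave it. Origin: centre of its underside.
- heatsink: Finned aluminium heatsink 80 x 60 x 32 mm lying left of the clamp; leave it. Origin: centre of its underside.
- screwdriver: Screwdriver 160 mm long lying right of the clamp; leave it. Origin: centre of its underside.

How it is judged:
By the outcome, as a careful person would: the job done as asked, in the order asked, and still so for the second after the job is handed in, with the robot touching nothing.
It also fails if it takes over 72 s, if anything falls off the work surface, if the arm or the gripper's body presses on something with over 40 N, if the wrist force passes 120 N, or if a joint passes its speed limit or range.

ROBOT

A 6-joint arm with a two-finger parallel gripper is mounted at the origin on the work surface. World frame = base frame: x ahead of the robot, y to its left, z up, the work surface at z = 0. Lengths are in m, angles in rad, forces in N, time in s.
With the tool pointing down it reaches from about 0.4 to 0.825 m from the base axis. Payload 7 kg.
Tool frame: the origin (TCP) lies at the very end of the fingers, on their centre line; the grasp point (between the pads) lies 19 mm behind it (r.pinch_z is the distance from the TCP to the grasp point, in m); z points along the fingers, y is the line along which they close (so a half turn about z gives the same grasp; the last joint's range is limited). The gripper opens to 85 mm and grips with 20 to 120 N. Pads are 22 mm wide; open, the fingers measure 114 mm over their backs; the gripper's body (76 mm by 85 mm) begins 54 mm behind the grasp point. The pads swing forward as they close: fully open they stand 13 mm farther back than shut.
Start: joints at [1.401, 0.359, 0.012, 0, -1.224, -0.288], TCP at [0.298, 0.605, 0.231] pointing down, gripper open.
Joint ranges: [-3.07, 3.07], [-1.43, 2.12], [-1.02, 1.25], [-3.03, 1.67], [-3.05, -0], [-3.03, 3.03]. Speed limits (rad/s): [2.39, 2.39, 3.01, 3.14, 3.14, 3.14].

INTERFACE

Orientations are given as a unit quaternion [x, y, z, w].
In Python, from cell import r gives the robot as it stands.
- The arm moves only by the shell command python3 steer.py 'ROWS' [OPENING] [FORCE]. ROWS is a JSON list of rows, 1 to 10 of them, each of 6 numbers: dx, dy, dz in m, then a rotation vector rx, ry, rz in rad; each row is the pose to reach, as a shift and turn from the pose commanded when the command began, along the tool's axes at that moment; what a row does not reach only later rows make up. A row lasts 1/12 s, in which the tool goes at most 0.0417 m and 0.125 rad, less where a joint would pass 70% of its speed; a pose out of reach is approached as far as the arm can. OPENING is the finger opening in m, set as the command begins (- or left out keeps the last). The fingers move at their own pace and stop on an object; FORCE is the grip in N (left out, the last holds). Time passes only in rows, so rows that do not move let the fingers close. It prints the time, the measured TCP pose, the force, the opening and the grip force at its end.
- r.get_obs(): the state, without advancing time (a new reading comes with each control period).
- r.get_image(name): name is "scene" or "top"; returns a dict with "frame" (384x512x3 uint8, red, green, blue), "fx", "fy", "cx", "cy" (pixels), "k1" (the pictures are not rectified: a ray, as slopes to the right and down, at radius r is drawn at 1 + k1 r^2 times it, then the intrinsics apply), "cam_to_world" (4x4, takes a point from camera to world coordinates). Camera axes: x right, y up, looking along -z (the intrinsics and any distortion apply to the point x, -y, -z); pixel columns grow to the right and rows downward; lengths in m; the calibration is good to about 2 mm. A picture is of the moment at which its call begins. There is no depth.
- r.hand_in(): hands the job in; it is judged then, once.
The state is a dict: "time": time; "joint_positions": joint angles; "qvel": joint speeds; "joint_torque": joint torques, N m; "tcp_pos": TCP position; "tool_rot": TCP orientation; "ft_force": force on the tool from outside, world axes, zero at the start; "wrist_torque": the same for the moment, N m; "finger_gap": finger opening in m; "finger_force": force on a finger pad.
Only numpy, scipy, OpenCV 4.12 (cv2) and the standard library are available. Lean on these libraries where they do the work, as an engineer would, in place of code of your own. Each camera call takes 0.05 s, during which the arm holds its last target. There are 200 camera calls.

## Working session

There is one attempt and no reset: what is moved stays moved. The work goes in short steps, Python scripts to look and compute and a shell command to move; the robot and the scene stay as the last step left them, time stands still between calls to the robot, and variables do not carry over. Pictures are saved under pics/ and viewed, at most 13 in all, crops included, and the job is handed in when it is done.

```bash
ls; mkdir -p pics; python3 - <<'E'
from cell import r
import cv2
for n in("scene","top"):
    d=r.get_image(n); cv2.imwrite(f"pics/{n}0.png",cv2.resize(d["frame"][:,:,::-1],(800,600)))
    print(n,d["fx"],d["fy"],d["cx"],d["cy"],d["k1"],d["cam_to_world"])
o=r.get_obs();print(o);print(r.pinch_z)
E
```

```text
cell.py
pics
steer.py
scene 383.0309692528267 383.0309692528267 261.6662519962594 189.17168831079533 -0.10722869868181287 [[ 6.95093750e-01 -5.62437530e-01  4.47781983e-01  9.55090266e-01]
 [ 7.18918668e-01  5.44483818e-01 -4.32080224e-01 -3.17272942e-01]
 [-7.91910080e-04  6.22255090e-01  7.82814139e-01  7.44154612e-01]
 [ 0.00000000e+00  0.00000000e+00  0.00000000e+00  1.00000000e+00]]
top 436.67221137943875 436.67221137943875 257.14438455386613 199.60874945733792 0.02422632951764441 [[-0.02885446  0.99060482 -0.1336769   0.39382136]
 [-0.99942383 -0.02619955  0.02157765  0.04551702]
 [ 0.01787265  0.13422249  0.99079003  1.36286517]
 [ 0.          0.          0.          1.        ]]
{'time': 0.1, 'joint_positions': array([ 1.40106839e+00,  3.59327103e-01,  1.11512033e-02, -3.26585863e-04,
       -1.22412065e+00, -2.88065797e-01]), 'qvel': array([ 1.82369048e-03, -1.74368445e-03,  4.46459892e-04,  1.04706876e-03,
       -2.61861729e-04,  8.86555644e-05]), 'joint_torque': array([-1.30213488e-03, -5.84762478e+01,  2.94107902e+01,  6.95450574e+00,
       -3.18266648e-03,  8.04912275e-06]), 'tcp_pos': array([0.29817626, 0.60507862, 0.23044679]), 'tool_rot': array([ 9.73904390e-01, -2.26957380e-01, -1.08910417e-04,  7.57878914e-04]), 'ft_force': array([-0.00481136, -0.88910941, -0.33196956]), 'wrist_torque': array([-0.01085964,  0.01979603, -0.07342924]), 'finger_force': 0.0, 'finger_gap': 0.08563308936364651}
0.0187
```

View pics/scene0.png

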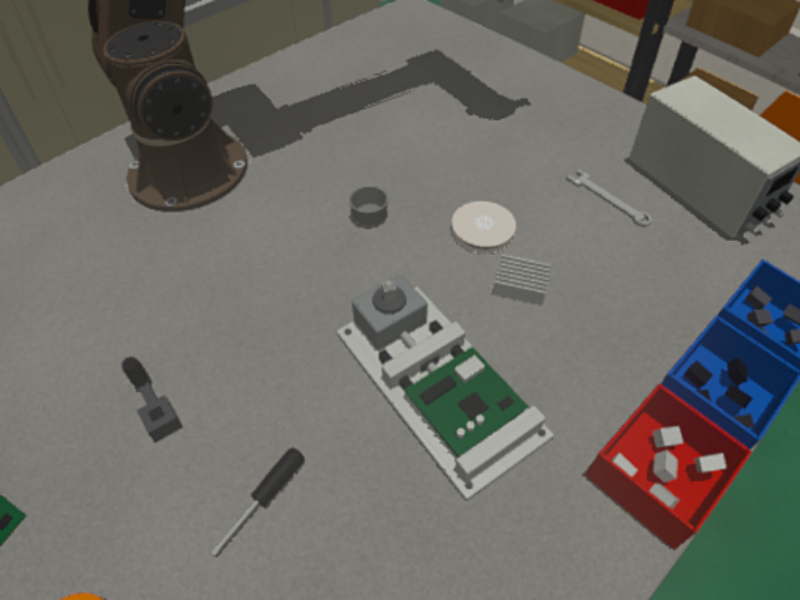

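View pics/top0.png

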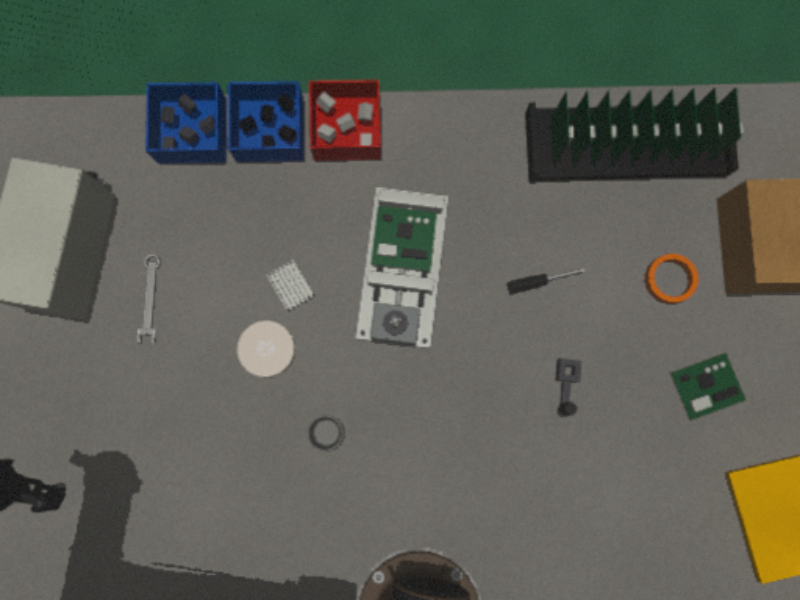

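```bash
cat > h.py <<'E'
from cell import r
import numpy as np, cv2
from scipy.spatial.transform import Rotation as R
def ray(d,u,v):
    x,y=(u-d["cx"])/d["fx"],(v-d["cy"])/d["fy"]; a,b=x,y
    for _ in range(20):
        s=1+d["k1"]*(a*a+b*b); a,b=x/s,y/s
    M=d["cam_to_world"]; return M[:3,3],M[:3,:3]@np.array([a,-b,-1])
def at(d,u,v,z):
    o,k=ray(d,u,v); return o+k*(z-o[2])/k[2]
def proj(d,p):
    M=d["cam_to_world"]; c=M[:3,:3].T@(np.array(p)-M[:3,3]); a,b=c[0]/-c[2],-c[1]/-c[2]
    s=1+d["k1"]*(a*a+b*b); return np.array([d["fx"]*a*s+d["cx"],d["fy"]*b*s+d["cy"]])
E
```

```text
(no output)
```

The scene view shows the crank right of the clamp (hub about 157,415, grip 135,370) and the shaft at (390,290). In the top view the hub is at (568,370), the grip at (568,408) and the shaft at (395,321). Next I'll enlarge these areas.

```bash
python3 - <<'E'
from h import *
T=r.get_image("top");S=r.get_image("scene")
np.save("pics/d.npy",{"top":T,"scene":S},allow_pickle=True)
def crop(d,u,v,w,h):
    c=d["frame"][v:v+h,u:u+w,::-1]; c=cv2.resize(c,(400,300),interpolation=cv2.INTER_CUBIC); return cv2.convertScaleAbs(c,alpha=1.6)
A=np.vstack([np.hstack([crop(T,340,215,64,48),crop(T,221,182,64,48)]),np.hstack([crop(S,64,222,64,48),crop(S,216,168,64,48)])])
cv2.imwrite("pics/c1.png",A)
E
```

```text
(no output)
```

View pics/c1.png

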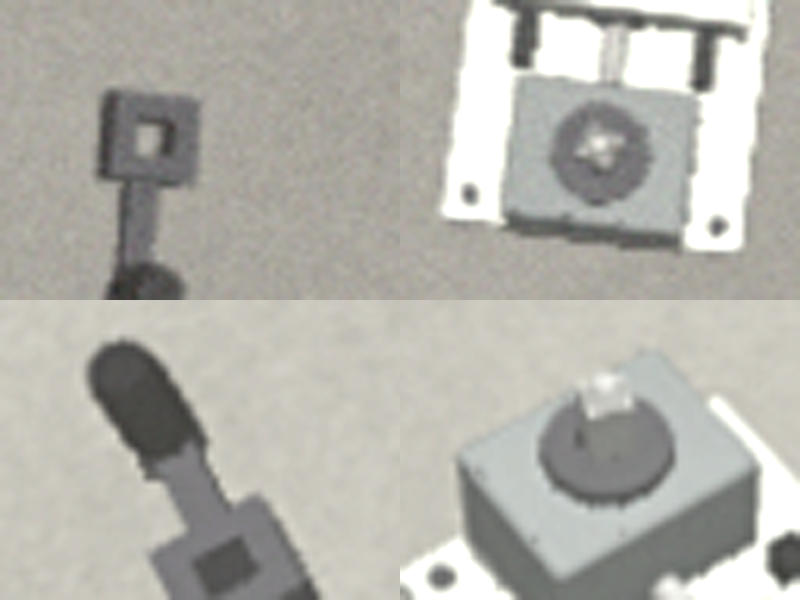

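Top crop: hub top face corners are at about (112,91), (200,98), (193,186) and (106,179), the bore centre at (155,137), and the shoulder centre at (601,152). Scene crop: bore centre (226,567), shoulder centre about (607,447).

```bash
cat > fit.py <<'E'
from h import *
D=np.load("pics/d.npy",allow_pickle=True).item();T,S=D["top"],D["scene"]
def px(x,y,u0,v0): return u0+(x+.5)/6.25-.5, v0+(y+.5)/6.25-.5
c=[at(T,*px(*p,340,215),.03) for p in [(112,91),(200,98),(193,186),(106,179)]]
b=at(T,*px(155,137,340,215),.03); b2=at(S,*px(226,267,64,222),.03)
g=at(T,568/800*512,406/600*384,.06); g2=at(S,*px(122,70,64,222),.06)
sh=at(T,*px(201,152,221,182),.072); sh2=at(S,*px(207,147,216,168),.072)
print("hub",np.mean(c,0),"bore",b,b2); print("sides",[np.round(np.linalg.norm(c[i]-c[i-1]),4) for i in range(4)])
for i in range(4): e=c[i]-c[i-1]; print(np.degrees(np.arctan2(e[1],e[0])))
print("grip",g,g2,np.linalg.norm(g-b)); print("yaw",np.degrees(np.arctan2(*(g-b)[1::-1])),np.degrees(np.arctan2(*(g2-b2)[1::-1])))
print("shoulder",sh,sh2)
E
python3 fit.py
python3 - <<'E'
import sys; sys.path.insert(0,'.')
from h import *
D=np.load("pics/d.npy",allow_pickle=True).item();T,S=D["top"],D["scene"]
def crop(d,u,v,w,h,W):
    c=cv2.resize(d["frame"][v:v+h,u:u+w,::-1],(W,600),interpolation=cv2.INTER_CUBIC); return c
cv2.imwrite("pics/c2.png",np.hstack([crop(T,243,195,20,30,400),crop(S,239,172,20,30,400)]))
E
```

```text
hub [ 0.45068042 -0.3065512   0.03      ] bore [ 0.45133126 -0.30769718  0.03      ] [ 0.45470092 -0.3085714   0.03      ]
sides [np.float64(0.0431), np.float64(0.0432), np.float64(0.0432), np.float64(0.0425)]
-7.374287497066964
-96.09088833124983
171.72498928699923
83.86600316356534
grip [ 0.38122281 -0.29283368  0.06      ] [ 0.3832802  -0.29781578  0.06      ] 0.07769246509035813
yaw 168.0301205249487 171.43588750800993
shoulder [0.54943717 0.03106024 0.072     ] [0.55442228 0.02910057 0.072     ]
```

View pics/c2.png

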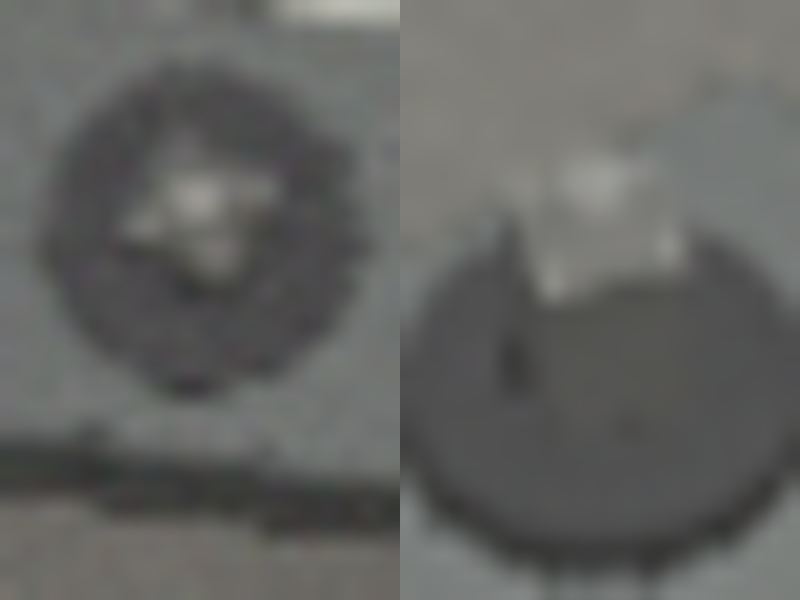

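The left crop (top view) shows the shaft's square top with corners near (130,225), (215,275), (275,185) and (185,140). In the right crop (scene view) corners sit near (552,297) and (678,250).

```bash
cat > fit2.py <<'E'
from fit import *
def q(x,y,u0,v0): return u0+(x+.5)/20-.5, v0+(y+.5)/20-.5
c=[at(T,*q(*p,243,195),.098) for p in [(130,225),(215,275),(275,185),(185,140)]]
s=[at(S,*q(*p,239,172),.098) for p in [(152,297),(278,250),(240,155),(135,185)]]
for n,k in(("T",c),("S",s)):
    print(n,np.mean(k,0))
    for i in range(4): e=k[i]-k[i-1]; print(np.linalg.norm(e).round(4),np.degrees(np.arctan2(e[1],e[0]))%90)
E
python3 fit2.py | tail -10
# quick brute-force edge-free check: gradient template not needed
```

```text
T [0.54944206 0.03170887 0.098     ]
0.0149 55.77067016820715
0.0144 57.82506569400164
0.0159 54.90856636451655
0.0147 61.710685435565274
S [0.55240786 0.03160441 0.098     ]
0.0159 54.132242507586774
0.0151 71.80716086135091
0.0142 63.9606141004727
0.0122 66.48173337496496
```

```bash
cat > go.py <<'E'
# usage: go.py x y z yaw_deg(of tool x) -> row in tool axes, from measured pose
from h import *
import sys
if __name__=="__main__":
    x,y,z,w=map(float,sys.argv[1:5]); o=r.get_obs(); Q=R.from_quat(o["tool_rot"])
    X=Q.as_matrix()[:,0]; print("t",o["time"],"pos",o["tcp_pos"].round(4),"yaw",np.degrees(np.arctan2(X[1],X[0])).round(2),"q",o["joint_positions"].round(2),"F",o["ft_force"].round(1),"gap",round(o["finger_gap"],4))
    a=np.radians(w)/2; G=R.from_quat([np.cos(a),np.sin(a),0,0])
    print(np.round(Q.inv().apply(np.array([x,y,z])-o["tcp_pos"]),4).tolist(),np.round((Q.inv()*G).as_rotvec(),4).tolist())
E
python3 go.py 0.53 0.1 0.23 -15
```

```text
t 0.2 pos [0.2982 0.6052 0.2307] yaw -26.23 q [ 1.4   0.36  0.01 -0.   -1.22 -0.29] F [-0.7 -0.1  0. ] gap 0.0854
[0.4312, 0.3507, 0.0011] [0.0011, -0.0, -0.196]
```

```bash
W='[0.431,0.351,0,0,0,-0.196]'; python3 steer.py '[[0.431,0.351,0,0,0,-0.196],[0.431,0.351,0,0,0,-0.196],[0.431,0.351,0,0,0,-0.196],[0.431,0.351,0,0,0,-0.196],[0.431,0.351,0,0,0,-0.196],[0.431,0.351,0,0,0,-0.196],[0.431,0.351,0,0,0,-0.196],[0.431,0.351,0,0,0,-0.196],[0.431,0.351,0,0,0,-0.196],[0.431,0.351,0,0,0,-0.196]]' 0.085; python3 go.py 0.5 -0.05 0.22 -8;python3 go.py 0.415 -0.302 0.12 -8
```

```text
time: 1.03
tcp_pos: [0.4722, 0.2247, 0.2316]
tool_rot: [0.991, -0.13, 0.0, -0.0]
ft_force: [0.7, 1.1, -0.3]
finger_gap: 0.0853
finger_force: 0.0
t 1.0333 pos [0.4722 0.2247 0.2316] yaw -14.97 q [ 0.82  0.11 -0.32 -0.   -1.14  0.49] F [ 0.7  1.1 -0.3] gap 0.0853
[0.0979, 0.2582, 0.0115] [-0.0005, -0.0003, -0.1217]
t 1.0333 pos [0.4722 0.2247 0.2316] yaw -14.97 q [ 0.82  0.11 -0.32 -0.   -1.14  0.49] F [ 0.7  1.1 -0.3] gap 0.0853
[0.0809, 0.5237, 0.1113] [-0.0005, -0.0003, -0.1217]
```

```bash
python3 steer.py '[[0.033,0.086,0,0,0,-0.04],[0.066,0.172,0,0,0,-0.08],[0.066,0.172,0,0,0,-0.08],[0.098,0.258,0.01,0,0,-0.122],[0.098,0.258,0.01,0,0,-0.122],[0.098,0.258,0.01,0,0,-0.122],[0.098,0.258,0.01,0,0,-0.122],[0.098,0.258,0.01,0,0,-0.122]]'; python3 go.py 0.415 -0.302 0.1 -8
```

```text
time: 1.7
tcp_pos: [0.4992, -0.0518, 0.2208]
tool_rot: [0.997, -0.072, -0.001, 0.0]
ft_force: [-0.1, -1.0, 0.6]
finger_gap: 0.0853
finger_force: 0.0
t 1.7 pos [ 0.4992 -0.0518  0.2208] yaw -8.23 q [ 0.29  0.08 -0.38  0.   -1.12  1.14] F [-0.1 -1.   0.6] gap 0.0853
[-0.0474, 0.2595, 0.121] [0.0008, 0.0011, -0.004]
```

```bash
python3 steer.py '[[-0.047,0.26,0.12,0,0,0],[-0.047,0.26,0.12,0,0,0],[-0.047,0.26,0.12,0,0,0],[-0.047,0.26,0.12,0,0,0],[-0.047,0.26,0.12,0,0,0],[-0.047,0.26,0.12,0,0,0],[-0.047,0.26,0.12,0,0,0],[-0.047,0.26,0.12,0,0,0],[-0.047,0.26,0.12,0,0,0],[-0.047,0.26,0.12,0,0,0]]'; python3 go.py 0.415 -0.302 0.004 -8; python3 - <<'E'
from h import *
T=r.get_image("top");S=r.get_image("scene")
f=lambda d,u,v:cv2.resize(d["frame"][v:v+75,u:u+50,::-1],(400,600),interpolation=cv2.INTER_CUBIC)
cv2.imwrite("pics/c3.png",cv2.convertScaleAbs(np.hstack([f(T,335,205),f(S,70,205)]),alpha=1.5))
E
```

```text
time: 2.53
tcp_pos: [0.4171, -0.2989, 0.1013]
tool_rot: [0.998, -0.07, -0.0, 0.0]
ft_force: [-0.1, 0.9, 1.0]
finger_gap: 0.0849
finger_force: 0.0
t 2.5333 pos [ 0.4171 -0.2989  0.1013] yaw -8.06 q [-0.24  0.22 -0.51  0.   -0.84  1.67] F [-0.1  0.9  1. ] gap 0.0849
[-0.0016, 0.0033, 0.0973] [0.0001, 0.0002, -0.0011]
```

View pics/c3.png

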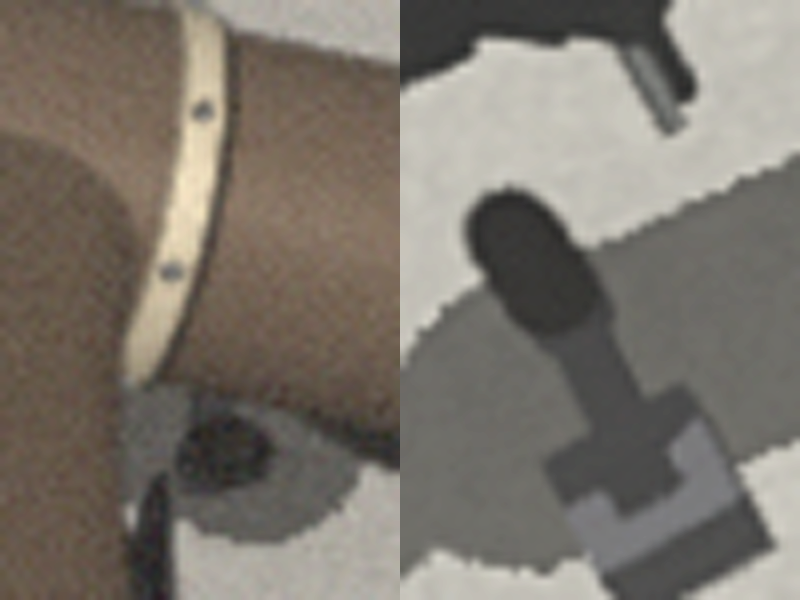

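The scene crop shows the open fingertip at about (672,132). The crank is clear of it and in shadow. I'll compare the tip with its expected projection.

```bash
python3 - <<'E'
from h import *
S=r.get_image("scene");o=r.get_obs();Q=R.from_quat(o["tool_rot"])
for s in(1,-1):
  for e in (.0425,.057):
    for w in(-.011,.011):
      p=o["tcp_pos"]+Q.apply([w,s*e,-.013]); u=proj(S,p); print(s,e,w,((u-[70,205]+.5)*8-.5+[400,0]).round(0))
for q in [(.4527,-.3075,0)]:
    a=np.radians(172);c=np.array([np.cos(a),np.sin(a)])
    for nm,l,z in(("bore",0,.03),("griptop",.075,.06)):
        p=np.array([*(np.array(q[:2])+l*c),z]); print(nm,((proj(S,p)-[70,205]+.5)*8-.5+[400,0]).round(0))
E
```

```text
1 0.0425 -0.011 [318. 248.]
1 0.0425 0.011 [346. 311.]
1 0.057 -0.011 [263. 277.]
1 0.057 0.011 [290. 340.]
-1 0.0425 -0.011 [634.  83.]
-1 0.0425 0.011 [665. 141.]
-1 0.057 -0.011 [686.  55.]
-1 0.057 0.011 [718. 113.]
bore [641. 470.]
griptop [502. 213.]
```

```bash
python3 steer.py '[[-0.001,0.003,0.04,0,0,0],[-0.001,0.003,0.07,0,0,0],[-0.001,0.003,0.09,0,0,0],[-0.001,0.003,0.097,0,0,0],[-0.001,0.003,0.097,0,0,0],[-0.001,0.003,0.097,0,0,0]]'; python3 go.py 0.416 -0.302 0.004 -8
```

```text
time: 3.18
tcp_pos: [0.4166, -0.3014, 0.0052]
tool_rot: [0.998, -0.069, 0.0, 0.0]
ft_force: [0.1, -0.5, 0.2]
finger_gap: 0.085
finger_force: 0.0
t 3.1833 pos [ 0.4166 -0.3014  0.0052] yaw -7.92 q [-0.24  0.36 -0.61  0.   -0.6   1.68] F [ 0.1 -0.5  0.2] gap 0.085
[-0.0005, 0.0007, 0.0012] [0.0003, -0.0007, 0.0014]
```

```bash
python3 steer.py '[[0,0,0.001,0,0,0],[0,0,0.001,0,0,0],[0,0,0.001,0,0,0],[0,0,0.001,0,0,0],[0,0,0.001,0,0,0],[0,0,0.001,0,0,0],[0,0,0.001,0,0,0],[0,0,0.001,0,0,0],[0,0,0.001,0,0,0],[0,0,0.001,0,0,0]]' 0 60; python3 go.py 0.416 -0.302 0.004 -8
```

```text
time: 4.02
tcp_pos: [0.4159, -0.3021, 0.0041]
tool_rot: [0.998, -0.07, 0.0, 0.0]
ft_force: [-2.6, -0.3, 7.3]
finger_gap: 0.014
finger_force: 59.0
t 4.0167 pos [ 0.4159 -0.3021  0.0041] yaw -8.01 q [-0.25  0.37 -0.61  0.   -0.6   1.68] F [-2.6 -0.3  7.3] gap 0.014
[0.0001, -0.0001, 0.0001] [0.0004, -0.0009, -0.0002]
```

```bash
python3 steer.py '[[0,0,-0.02,0,0,0],[0,0,-0.06,0,0,0],[0,0,-0.10,0,0,0],[0,0,-0.14,0,0,0],[0,0,-0.16,0,0,0],[0,0,-0.16,0,0,0],[0,0,-0.16,0,0,0]]' 0 90; python3 go.py 0.416 -0.302 0.004 -8;  python3 - <<'E'
from h import *
S=r.get_image("scene")
p=proj(S,[.42,-.302,.17]);print(p)
u,v=int(p[0])-50,int(p[1])-30
cv2.imwrite("pics/c4.png",cv2.convertScaleAbs(cv2.resize(S["frame"][v:v+75,u:u+100,::-1],(800,600),interpolation=cv2.INTER_CUBIC),alpha=1.8));print(u,v)
E
```

```text
time: 4.6
tcp_pos: [0.4155, -0.3014, 0.1637]
tool_rot: [0.998, -0.07, 0.001, -0.0]
ft_force: [-0.1, -0.8, -5.1]
finger_gap: 0.0128
finger_force: 91.0
t 4.6 pos [ 0.4155 -0.3014  0.1637] yaw -8.04 q [-0.25  0.15 -0.44 -0.   -0.98  1.68] F [-0.1 -0.8 -5.1] gap 0.0128
[0.0003, 0.0006, 0.1597] [-0.0005, -0.0018, -0.0008]
[ 68.98987929 214.82596435]
18 184
```

View pics/c4.png

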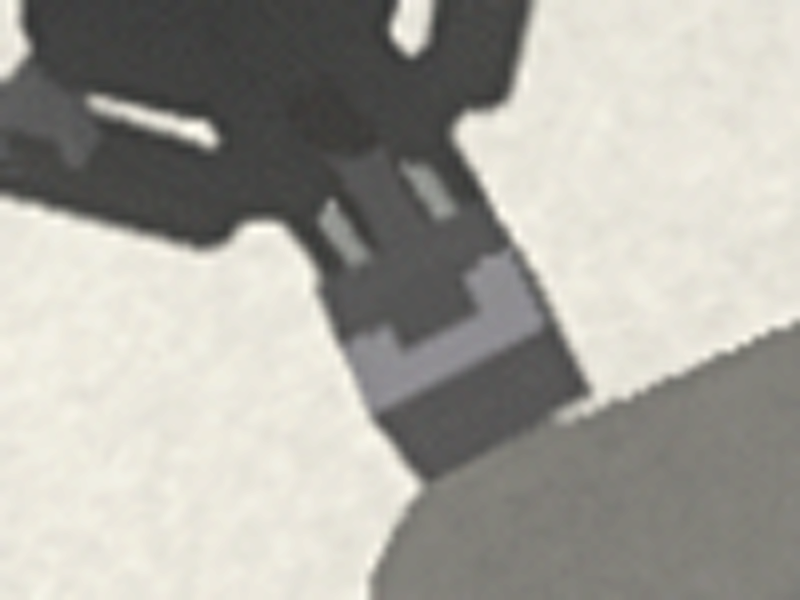

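The crank is held level with the hub out toward the camera. The hub's top front edge runs (377,412)–(548,325) and its bottom front edge (432,482)–(592,393).

```bash
python3 - <<'E'
from h import *
S=r.get_image("scene");o=r.get_obs()
f=lambda x,y:(18+(x+.5)/8-.5,184+(y+.5)/8-.5)
for z,a,b in((.1897,(377,412),(548,325)),(.1597,(432,482),(592,393))):
    A,B=at(S,*f(*a),z),at(S,*f(*b),z); e=B-A; n=np.array([e[1],-e[0],0])/np.linalg.norm(e)
    print(A,B,np.linalg.norm(e),"edge deg",np.degrees(np.arctan2(e[1],e[0])),"centre",(A+B)/2-n*.021, "off tcp",(A+B)/2-n*.021-o["tcp_pos"])
for v in(.034,.038,.042): print(v,((proj(S,o["tcp_pos"]+R.from_quat(o["tool_rot"]).apply([v+.021,.021,-.026]))-[18,184]+.5)*8-.5),((proj(S,o["tcp_pos"]+R.from_quat(o["tool_rot"]).apply([v+.021,-.021,-.026]))-[18,184]+.5)*8-.5))
E
python3 go.py 0.516 0.046 0.164 -33;python3 go.py 0.516 0.046 0.164 -8
```

```text
[ 0.47288495 -0.32836967  0.1897    ] [ 0.47909719 -0.28883041  0.1897    ] 0.04002430571247867 edge deg 81.07092023102369 centre [ 0.45524556 -0.30534059  0.1897    ] off tcp [ 0.0411004  -0.0043335   0.02822707]
[ 0.47303463 -0.3279947   0.1597    ] [ 0.47753572 -0.28874677  0.1597    ] 0.03950519409384547 edge deg 83.45769711469846 centre [ 0.45442193 -0.30597806  0.1597    ] off tcp [ 0.04027677 -0.00497097 -0.00177293]
0.034 [362.40037998 400.64590513] [539.51224935 308.16620802]
0.038 [368.04700255 413.41725242] [545.63396152 320.44792323]
0.042 [373.73796665 426.26906678] [551.80119959 332.80624248]
t 4.7 pos [ 0.4141 -0.301   0.1615] yaw -8.05 q [-0.25  0.15 -0.44 -0.   -0.98  1.68] F [-0.2 -0.4 -4.2] gap 0.0131
[0.0523, -0.3579, -0.0022] [-0.0005, 0.0032, 0.4355]
t 4.7 pos [ 0.4141 -0.301   0.1615] yaw -8.05 q [-0.25  0.15 -0.44 -0.   -0.98  1.68] F [-0.2 -0.4 -4.2] gap 0.0131
[0.0523, -0.3579, -0.0022] [-0.0012, 0.003, -0.0009]
```

```bash
python3 go.py 0.52 0.0517 0.16 -32; python3 steer.py '[[0.008,-0.036,0,0,0,0.04],[0.016,-0.072,0,0,0,0.09],[0.024,-0.108,0,0,0,0.14],[0.03,-0.144,0,0,0,0.18],[0.036,-0.18,0,0,0,0.22],[0.041,-0.216,0,0,0,0.27],[0.046,-0.252,0,0,0,0.31],[0.05,-0.288,0,0,0,0.36],[0.053,-0.324,0,0,0,0.4],[0.055,-0.345,0,0,0,0.418]]'; python3 go.py 0.52 0.0517 0.14 -32
```

```text
t 4.7 pos [ 0.4141 -0.301   0.1615] yaw -8.05 q [-0.25  0.15 -0.44 -0.   -0.98  1.68] F [-0.2 -0.4 -4.2] gap 0.0131
[0.0554, -0.3641, 0.0017] [-0.0006, 0.0032, 0.418]
time: 5.53
tcp_pos: [0.5176, 0.035, 0.161]
tool_rot: [0.961, -0.276, -0.001, 0.001]
ft_force: [-0.2, -0.6, -4.0]
finger_gap: 0.0132
finger_force: 90.9
t 5.5333 pos [0.5176 0.035  0.161 ] yaw -32.02 q [ 0.45  0.16 -0.43 -0.   -0.98  0.57] F [-0.2 -0.6 -4. ] gap 0.0132
[-0.0068, -0.0155, 0.021] [0.0026, 0.0023, -0.0004]
```

```bash
python3 steer.py '[[0,0,0,0,0,0],[0,0,0,0,0,0]]';  python3 go.py 0.52 0.0517 0.125 -32
```

```text
time: 5.7
tcp_pos: [0.517, 0.0332, 0.1608]
tool_rot: [0.962, -0.274, -0.002, 0.001]
ft_force: [-0.2, -0.8, -3.9]
finger_gap: 0.0128
finger_force: 90.9
t 5.7 pos [0.517  0.0332 0.1608] yaw -31.84 q [ 0.44  0.16 -0.43 -0.   -0.98  0.57] F [-0.2 -0.8 -3.9] gap 0.0128
[-0.0071, -0.0174, 0.0358] [0.0035, 0.0029, 0.0028]
```

```bash
python3 steer.py '[[-0.007,-0.0175,0.02,0,0,0],[-0.007,-0.0175,0.042,0,0,0],[-0.007,-0.0175,0.042,0,0,0],[-0.007,-0.0175,0.042,0,0,0]]';  python3 go.py 0.52 0.0517 0.1 -32;  python3 - <<'E'
from h import *
T=r.get_image("top");S=r.get_image("scene")
f=lambda d,u,v:cv2.resize(d["frame"][v:v+60,u:u+40,::-1],(400,600),interpolation=cv2.INTER_CUBIC)
cv2.imwrite("pics/c5.png",cv2.convertScaleAbs(np.hstack([f(T,233,175),f(S,231,145)]),alpha=1.7))
E
```

```text
time: 6.03
tcp_pos: [0.5197, 0.0494, 0.1195]
tool_rot: [0.961, -0.276, -0.002, 0.002]
ft_force: [0.7, -0.0, -3.1]
finger_gap: 0.0132
finger_force: 90.9
t 6.0333 pos [0.5197 0.0494 0.1195] yaw -31.99 q [ 0.47  0.22 -0.47 -0.   -0.89  0.54] F [ 0.7 -0.  -3.1] gap 0.0132
[-0.0009, -0.0022, 0.0195] [0.0047, 0.003, 0.0001]
```

View pics/c5.png

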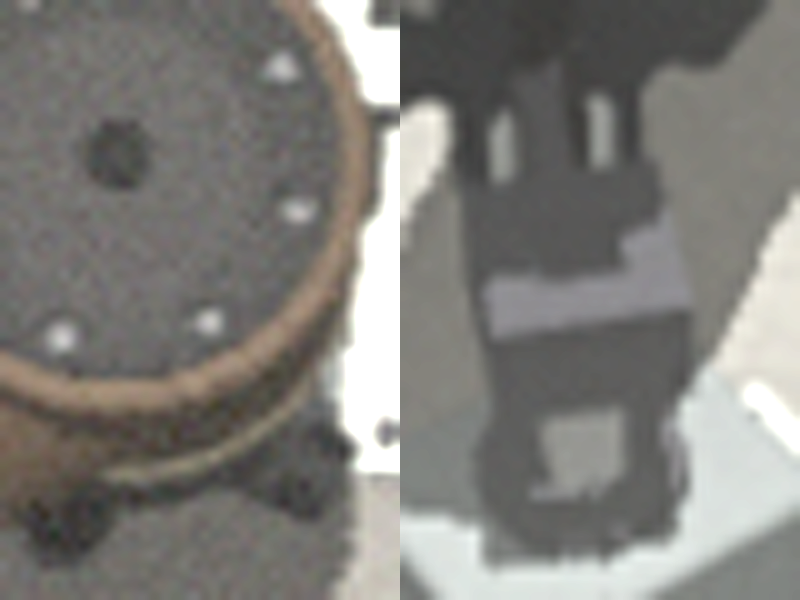

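Scene crop: the hub's front face spans columns 490–690 with its top edge at (490,340)–(690,308). The shaft face just below it spans 540–625, and the shoulder spans 480–690. The hub looks nearly aligned over the shaft.

```bash
python3 - <<'E'
from h import *
S=r.get_image("scene");o=r.get_obs();Q=R.from_quat(o["tool_rot"]);print(o["tcp_pos"])
P=lambda p:((proj(S,p)-[231,145]+.5)*10-.5+[400,0]).round(0)
for L in(.037,.039,.041):
    for s in(1,-1): print(L,s,"top",P(o["tcp_pos"]+Q.apply([L+.021,s*.021,-.026])),"bot",P(o["tcp_pos"]+Q.apply([L+.021,s*.021,.004])))
h=o["tcp_pos"]+Q.apply([.039,0,0]);print("hub",h)
for c in [(.553,.031),(.551,.031)]:
    c=np.array(c)
    t=np.linspace(0,6.28,73); q=np.array([P([*(c+.024*np.array([np.cos(a),np.sin(a)])),.072]) for a in t]); print(c,"shoulder",q.min(0),q.max(0))
    for k in range(4):
        a=np.radians(58+45+90*k); d=.0113*np.array([np.cos(a),np.sin(a)]); print(P([*(c+d),.072]),P([*(c+d),.098]))
E
```

```text
[0.52189752 0.05027123 0.1221501 ]
0.037 1 top [491. 323.] bot [498. 416.]
0.037 -1 top [693. 291.] bot [693. 383.]
0.039 1 top [493. 331.] bot [500. 423.]
0.039 -1 top [695. 298.] bot [695. 390.]
0.041 1 top [495. 338.] bot [501. 430.]
0.041 -1 top [697. 305.] bot [697. 398.]
hub [0.55497438 0.02960918 0.12217831]
[0.553 0.031] shoulder [476. 375.] [691. 543.]
[612. 424.] [609. 350.]
[542. 436.] [538. 362.]
[555. 491.] [551. 417.]
[625. 479.] [623. 405.]
[0.551 0.031] shoulder [470. 370.] [684. 538.]
[606. 419.] [603. 345.]
[536. 431.] [531. 357.]
[549. 486.] [545. 412.]
[619. 474.] [617. 400.]
```

```bash
python3 steer.py '[[0,-0.001,0.004,0,0,0],[0,-0.001,0.008,0,0,0],[0,-0.001,0.012,0,0,0],[0,-0.001,0.012,0,0,0],[0,-0.001,0.012,0,0,0]]';  python3 go.py 0.52 0.0517 0.1 -32; python3 steer.py '[[0,0,0.003,0,0,0],[0,0,0.006,0,0,0],[0,0,0.006,0,0,0]]';  python3 go.py 0.52 0.0517 0.1 -32
```

```text
time: 6.6
tcp_pos: [0.5217, 0.0515, 0.1091]
tool_rot: [0.961, -0.275, -0.0, 0.0]
ft_force: [0.4, -0.0, -4.6]
finger_gap: 0.0127
finger_force: 91.0
t 6.6 pos [0.5217 0.0515 0.1091] yaw -31.96 q [ 0.47  0.23 -0.48  0.   -0.86  0.54] F [ 0.4 -0.  -4.6] gap 0.0127
[-0.0016, 0.0008, 0.0091] [0.0005, 0.0003, 0.0006]
time: 6.85
tcp_pos: [0.5219, 0.0516, 0.1031]
tool_rot: [0.961, -0.275, -0.0, 0.0]
ft_force: [-0.1, -0.1, -0.9]
finger_gap: 0.0128
finger_force: 91.4
t 6.85 pos [0.5219 0.0516 0.1031] yaw -31.95 q [ 0.47  0.24 -0.49  0.   -0.85  0.54] F [-0.1 -0.1 -0.9] gap 0.0128
[-0.0016, 0.0009, 0.0031] [0.0004, 0.0001, 0.0009]
```

```bash
python3 steer.py '[[0,0,0.001,0,0,0],[0,0,0.002,0,0,0],[0,0,0.003,0,0,0],[0,0,0.003,0,0,0]]';  python3 go.py 0.52 0.0517 0.1 -32
```

```text
time: 7.18
tcp_pos: [0.5221, 0.0518, 0.1017]
tool_rot: [0.961, -0.275, 0.0, -0.0]
ft_force: [-7.2, 1.3, 13.1]
finger_gap: 0.0132
finger_force: 93.2
t 7.1833 pos [0.5221 0.0518 0.1017] yaw -31.93 q [ 0.47  0.24 -0.49  0.   -0.84  0.54] F [-7.2  1.3 13.1] gap 0.0132
[-0.0018, 0.0012, 0.0017] [-0.0003, -0.0007, 0.0013]
```

```bash
python3 steer.py '[[-0.001,0.0005,0,0,0,0],[-0.0017,0.001,0,0,0,0],[-0.0017,0.001,0,0,0,0]]'; python3 steer.py '[[0,0,0.001,0,0,0],[0,0,0.002,0,0,0],[0,0,0.002,0,0,0]]';  python3 go.py 0.52 0.0517 0.1 -32
```

```text
time: 7.43
tcp_pos: [0.5212, 0.0518, 0.1016]
tool_rot: [0.961, -0.275, 0.001, -0.0]
ft_force: [-0.8, -1.7, 6.0]
finger_gap: 0.0131
finger_force: 92.2
time: 7.68
tcp_pos: [0.5213, 0.0519, 0.1006]
tool_rot: [0.962, -0.275, 0.001, -0.0]
ft_force: [-7.2, -0.6, 18.1]
finger_gap: 0.013
finger_force: 93.8
t 7.6833 pos [0.5213 0.0519 0.1006] yaw -31.9 q [ 0.48  0.24 -0.5   0.   -0.84  0.54] F [-7.2 -0.6 18.1] gap 0.013
[-0.001, 0.0009, 0.0006] [-0.0017, -0.0025, 0.0018]
```

Still pushing toward −x, so I'll shift another 2 mm that way.

```bash
python3 steer.py '[[-0.001,0.0005,0,0,0,0],[-0.0017,0.001,0,0,0,0],[-0.0017,0.001,0,0,0,0]]';  python3 steer.py '[[0,0,0.001,0,0,0],[0,0,0.002,0,0,0],[0,0,0.002,0,0,0]]';  python3 go.py 0.52 0.0517 0.1 -32
```

```text
time: 7.93
tcp_pos: [0.5209, 0.052, 0.1009]
tool_rot: [0.962, -0.274, 0.003, -0.001]
ft_force: [0.5, -3.6, 12.2]
finger_gap: 0.013
finger_force: 92.9
time: 8.18
tcp_pos: [0.5211, 0.0521, 0.0999]
tool_rot: [0.962, -0.274, 0.003, -0.001]
ft_force: [-4.2, -2.8, 24.0]
finger_gap: 0.0129
finger_force: 94.5
t 8.1833 pos [0.5211 0.0521 0.0999] yaw -31.85 q [ 0.48  0.24 -0.5   0.   -0.83  0.54] F [-4.2 -2.8 24. ] gap 0.0129
[-0.0007, 0.0009, -0.0001] [-0.0036, -0.0053, 0.0027]
```

```bash
python3 steer.py '[[0,0.001,0,0,0,-0.026],[0,0.002,0,0,0,-0.052],[0,0.003,0,0,0,-0.078],[0,0.004,0,0,0,-0.104],[0,0.004,0,0,0,-0.104]]';  python3 go.py 0.52 0.0517 0.1 -32; python3 steer.py '[[0,-0.002,0,0,0,0.05],[0,-0.004,0,0,0,0.104],[0,-0.006,0,0,0,0.156],[0,-0.008,0,0,0,0.208],[0,-0.008,0,0,0,0.208]]';  python3 go.py 0.52 0.0517 0.1 -32
```

```text
time: 8.6
tcp_pos: [0.516, 0.0485, 0.0968]
tool_rot: [0.974, -0.224, 0.0, -0.0]
ft_force: [0.1, 0.6, -5.0]
finger_gap: 0.013
finger_force: 91.0
t 8.6 pos [0.516  0.0485 0.0968] yaw -25.95 q [ 0.47  0.23 -0.51 -0.   -0.83  0.65] F [ 0.1  0.6 -5. ] gap 0.013
[0.0022, -0.0046, -0.0032] [-0.0011, -0.0005, 0.1056]
time: 9.02
tcp_pos: [0.5204, 0.0551, 0.096]
tool_rot: [0.945, -0.327, 0.001, 0.0]
ft_force: [5.4, -6.4, -3.9]
finger_gap: 0.0128
finger_force: 90.9
t 9.0167 pos [0.5204 0.0551 0.096 ] yaw -38.13 q [ 0.48  0.24 -0.5   0.   -0.83  0.42] F [ 5.4 -6.4 -3.9] gap 0.0128
[0.0018, 0.003, -0.0039] [0.0004, -0.0014, -0.107]
```

It dropped onto the square. I'll back off the yaw a little and press down.

```bash
python3 steer.py '[[0,0.002,0,0,0,-0.04],[0,0.003,0.002,0,0,-0.08],[0,0.003,0.005,0,0,-0.08],[0,0.003,0.008,0,0,-0.08],[0,0.003,0.008,0,0,-0.08]]';  python3 go.py 0.517 0.0505 0.076 -32
```

```text
time: 9.43
tcp_pos: [0.5185, 0.0531, 0.088]
tool_rot: [0.958, -0.288, 0.001, 0.0]
ft_force: [4.0, -5.0, -1.6]
finger_gap: 0.0131
finger_force: 91.3
t 9.4333 pos [0.5185 0.0531 0.088 ] yaw -33.42 q [ 0.48  0.25 -0.51  0.   -0.81  0.51] F [ 4.  -5.  -1.6] gap 0.0131
[0.0002, 0.003, 0.012] [-0.0003, -0.0013, -0.0248]
```

```bash
python3 steer.py '[[0.001,0.0005,0.003,0,0,0],[0.001,0.0005,0.006,0,0,0],[0.001,0.0005,0.009,0,0,0],[0.001,0.0005,0.009,0,0,0]]';  python3 go.py 0.517 0.0505 0.076 -32
```

```text
time: 9.77
tcp_pos: [0.5181, 0.0523, 0.0785]
tool_rot: [0.958, -0.287, -0.0, 0.0]
ft_force: [2.2, -1.3, -4.8]
finger_gap: 0.0129
finger_force: 91.0
t 9.7667 pos [0.5181 0.0523 0.0785] yaw -33.36 q [ 0.48  0.26 -0.52  0.   -0.79  0.51] F [ 2.2 -1.3 -4.8] gap 0.0129
[0.0001, 0.0021, 0.0025] [0.0004, 0.0002, -0.0237]
```

```bash
python3 steer.py '[[0.0005,0,0.002,0,0,0],[0.0005,0,0.003,0,0,0],[0.0005,0,0.004,0,0,0],[0.0005,0,0.004,0,0,0]]';  python3 go.py 0.517 0.0505 0.076 -32
```

```text
time: 10.1
tcp_pos: [0.518, 0.0521, 0.0761]
tool_rot: [0.958, -0.287, -0.0, 0.0]
ft_force: [-5.3, 0.6, 9.2]
finger_gap: 0.013
finger_force: 92.6
t 10.1 pos [0.518  0.0521 0.0761] yaw -33.32 q [ 0.48  0.27 -0.52 -0.   -0.78  0.51] F [-5.3  0.6  9.2] gap 0.013
[0.0, 0.0019, 0.0001] [0.0004, 0.0004, -0.0231]
```

Seated: the underside is at about 72 mm. I'll release, rise, and move over to the grip.

```bash
python3 steer.py '[[0,0,0,0,0,0],[0,0,0,0,0,0],[0,0,0,0,0,0],[0,0,0,0,0,0],[0,0,0,0,0,0],[0,0,-0.03,0,0,0],[0,0,-0.06,0,0,0],[0,0,-0.09,0,0,0],[0,0,-0.09,0,0,0]]' 0.085 40; python3 go.py 0.4879 0.0719 0.165 -33;  python3 - <<'E'
from h import *
S=r.get_image("scene")
cv2.imwrite("pics/c6.png",cv2.convertScaleAbs(cv2.resize(S["frame"][140:215,205:305,::-1],(800,600),interpolation=cv2.INTER_CUBIC),alpha=1.6))
E
```

```text
time: 10.85
tcp_pos: [0.5218, 0.0529, 0.1711]
tool_rot: [0.958, -0.286, 0.004, -0.002]
ft_force: [0.6, 0.7, -0.2]
finger_gap: 0.085
finger_force: 0.0
t 10.85 pos [0.5218 0.0529 0.1711] yaw -33.27 q [ 0.48  0.16 -0.41  0.   -1.    0.51] F [ 0.6  0.7 -0.2] gap 0.085
[-0.0388, 0.0027, 0.0059] [-0.0066, -0.0059, -0.0047]
```

View pics/c6.png

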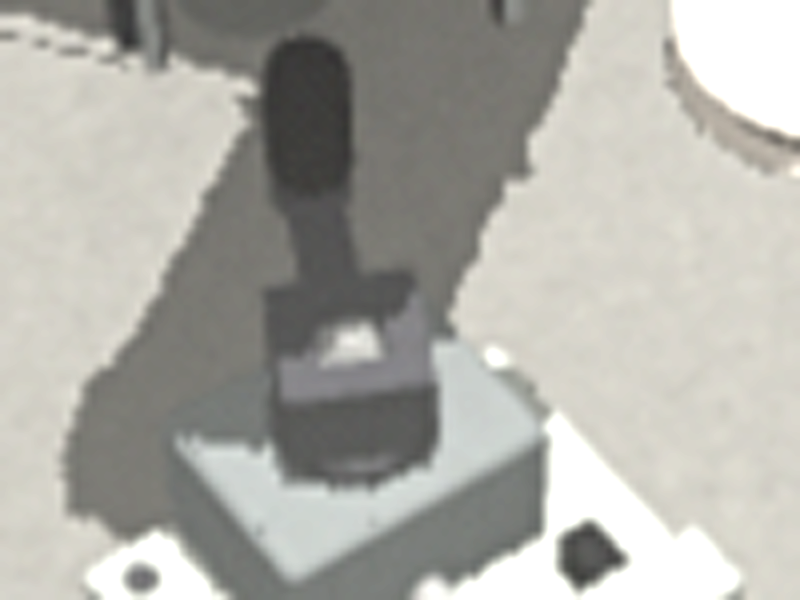

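The crank is seated: hub down on the shoulder, the shaft's cone showing in the bore at (355,340), and the grip at (305,110). Now over the grip, down, and grip it.

```bash
python3 steer.py '[[-0.02,0.003,0,0,0,0],[-0.037,0.003,0,0,0,0],[-0.037,0.003,0,0,0,0],[-0.037,0.003,0,0,0,0]]'; python3 go.py 0.4879 0.0719 0.097 -33
```

```text
time: 11.23
tcp_pos: [0.4853, 0.07, 0.1649]
tool_rot: [0.958, -0.286, -0.0, 0.0]
ft_force: [0.4, -0.1, -0.2]
finger_gap: 0.085
finger_force: 0.0
t 11.2333 pos [0.4853 0.07   0.1649] yaw -33.27 q [ 0.54  0.11 -0.48 -0.   -0.98  0.45] F [ 0.4 -0.1 -0.2] gap 0.085
[0.0011, -0.003, 0.0679] [0.0003, 0.0003, -0.0048]
```

```bash
python3 steer.py '[[0.001,-0.002,0.03,0,0,0],[0.001,-0.002,0.055,0,0,0],[0.001,-0.002,0.068,0,0,0],[0.001,-0.002,0.068,0,0,0],[0.001,-0.002,0.068,0,0,0]]';python3 go.py 0.4879 0.0719 0.097 -33; python3 steer.py '[[0,0,0,0,0,0],[0,0,0,0,0,0],[0,0,0,0,0,0],[0,0,0,0,0,0],[0,0,0,0,0,0],[0,0,0,0,0,0],[0,0,0,0,0,0],[0,0,0,0,0,0]]' 0 40; python3 go.py 0.4879 0.0719 0.097 -33
```

```text
time: 11.65
tcp_pos: [0.4879, 0.0705, 0.0966]
tool_rot: [0.958, -0.287, -0.001, 0.001]
ft_force: [0.9, 0.2, 0.1]
finger_gap: 0.085
finger_force: 0.0
t 11.65 pos [0.4879 0.0705 0.0966] yaw -33.34 q [ 0.54  0.2  -0.56  0.   -0.81  0.45] F [0.9 0.2 0.1] gap 0.085
[-0.0008, -0.0012, -0.0004] [0.0022, 0.0008, -0.006]
time: 12.32
tcp_pos: [0.4881, 0.0711, 0.0977]
tool_rot: [0.958, -0.287, 0.0, -0.0]
ft_force: [-2.3, 1.5, 5.6]
finger_gap: 0.0247
finger_force: 39.2
t 12.3167 pos [0.4881 0.0711 0.0977] yaw -33.32 q [ 0.54  0.2  -0.56  0.   -0.81  0.45] F [-2.3  1.5  5.6] gap 0.0247
[-0.0006, -0.0005, 0.0007] [-0.0006, -0.0003, -0.0056]
```

```bash
python3 steer.py '[[0.0009,-0.0117,0,0,0,0],[0.0037,-0.0232,0,0,0,0],[0.0082,-0.034,0,0,0,0],[0.0143,-0.0441,0,0,0,0],[0.022,-0.053,0,0,0,0],[0.0309,-0.0607,0,0,0,0],[0.041,-0.0668,0,0,0,0],[0.0518,-0.0713,0,0,0,0],[0.0633,-0.0741,0,0,0,0],[0.075,-0.075,0,0,0,0]]'; python3 go.py 0.4879 0.0719 0.097 -33
```

```text
time: 13.15
tcp_pos: [0.5926, 0.0929, 0.0975]
tool_rot: [0.958, -0.286, -0.0, 0.0]
ft_force: [-3.7, 0.5, 8.3]
finger_gap: 0.0244
finger_force: 40.3
t 13.15 pos [0.5926 0.0929 0.0975] yaw -33.29 q [ 0.48  0.35 -0.33 -0.   -0.89  0.51] F [-3.7  0.5  8.3] gap 0.0244
[-0.076, 0.075, 0.0006] [0.0004, 0.0005, -0.0051]
```

Forces are small. On with the next two quarters.

```bash
python3 steer.py '[[0.0117,0.0009,0,0,0,0],[0.0232,0.0037,0,0,0,0],[0.034,0.0082,0,0,0,0],[0.0441,0.0143,0,0,0,0],[0.053,0.022,0,0,0,0],[0.0607,0.0309,0,0,0,0],[0.0668,0.041,0,0,0,0],[0.0713,0.0518,0,0,0,0],[0.0741,0.0633,0,0,0,0],[0.075,0.075,0,0,0,0]]'; python3 steer.py '[[-0.0009,0.0117,0,0,0,0],[-0.0037,0.0232,0,0,0,0],[-0.0082,0.034,0,0,0,0],[-0.0143,0.0441,0,0,0,0],[-0.022,0.053,0,0,0,0],[-0.0309,0.0607,0,0,0,0],[-0.041,0.0668,0,0,0,0],[-0.0518,0.0713,0,0,0,0],[-0.0633,0.0741,0,0,0,0],[-0.075,0.075,0,0,0,0]]'; python3 go.py 0.4879 0.0719 0.097 -33
```

```text
time: 13.98
tcp_pos: [0.615, -0.0115, 0.0978]
tool_rot: [0.958, -0.287, 0.001, -0.001]
ft_force: [2.3, 1.0, 5.3]
finger_gap: 0.0246
finger_force: 39.7
time: 14.82
tcp_pos: [0.5089, -0.0325, 0.0977]
tool_rot: [0.958, -0.287, 0.001, -0.001]
ft_force: [5.7, 4.9, 2.5]
finger_gap: 0.0246
finger_force: 39.9
t 14.8167 pos [ 0.5089 -0.0325  0.0977] yaw -33.35 q [ 0.32  0.22 -0.53 -0.   -0.82  0.67] F [5.7 4.9 2.5] gap 0.0246
[-0.075, -0.0756, 0.0007] [-0.0018, -0.0012, -0.0061]
```

```bash
python3 steer.py '[[-0.0117,-0.0009,0,0,0,0],[-0.0232,-0.0037,0,0,0,0],[-0.034,-0.0082,0,0,0,0],[-0.0441,-0.0143,0,0,0,0],[-0.053,-0.022,0,0,0,0],[-0.0607,-0.0309,0,0,0,0],[-0.0668,-0.041,0,0,0,0],[-0.0713,-0.0518,0,0,0,0],[-0.0741,-0.0633,0,0,0,0],[-0.075,-0.075,0,0,0,0]]'; python3 go.py 0.4879 0.0719 0.097 -33; python3 - <<'E'
from h import *
T=r.get_image("top");S=r.get_image("scene")
np.save("pics/d2.npy",{"top":T,"scene":S},allow_pickle=True)
f=lambda d,u,v:cv2.resize(d["frame"][v:v+120,u:u+80,::-1],(400,600),interpolation=cv2.INTER_CUBIC)
D=np.load("pics/d.npy",allow_pickle=True).item()
cv2.imwrite("pics/c7.png",np.hstack([f(D["top"],223,115),f(S,240,175)]))
cv2.imwrite("pics/c8.png",cv2.resize(S["frame"][195:330,215:365,::-1],(800,600)[:2],interpolation=cv2.INTER_CUBIC))
E
```

```text
time: 15.65
tcp_pos: [0.4879, 0.0704, 0.0974]
tool_rot: [0.958, -0.286, 0.001, 0.001]
ft_force: [10.4, -11.9, -1.2]
finger_gap: 0.0244
finger_force: 39.7
t 15.65 pos [0.4879 0.0704 0.0974] yaw -33.25 q [ 0.54  0.2  -0.56  0.   -0.81  0.44] F [ 10.4 -11.9  -1.2] gap 0.0244
[-0.0009, -0.0012, 0.0004] [0.0013, -0.0018, -0.0044]
```

View pics/c7.png

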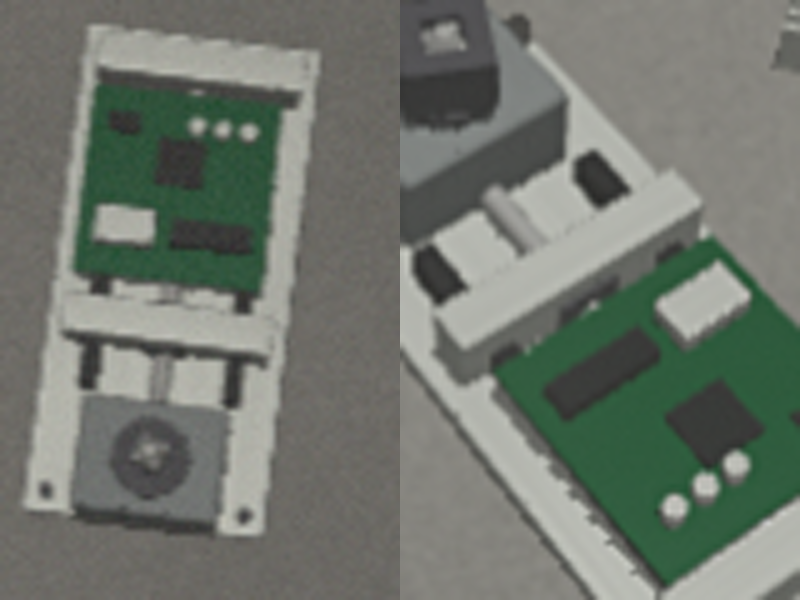

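Right crop (scene view, after one turn): the jaw's inner upper edge runs (455,349)–(703,206), still about one turn short of the board. Left crop (start, top view): base edges at (90,28)–(25,510), jaw inner edge (65,298)–(275,330).

```bash
python3 - <<'E'
from h import *
D=np.load("pics/d.npy",allow_pickle=True).item();S=np.load("pics/d2.npy",allow_pickle=True).item()["scene"];T=D["top"]
f=lambda x,y,u,v:(u+(x+.5)/5-.5,v+(y+.5)/5-.5)
a,b=at(T,*f(25,510,223,115),.012),at(T,*f(90,28,223,115),.012);c,d=at(T,*f(262,533,223,115),.012),at(T,*f(320,55,223,115),.012)
yaws=[np.arctan2(*(q-p)[1::-1]) for p,q in((a,b),(c,d))]; print(np.degrees(yaws),np.linalg.norm(b-a),np.linalg.norm(d-c))
y=np.mean(yaws); X=np.array([np.cos(y),np.sin(y),0])
s0=np.array([.5494,.0313,0]); A,B=at(T,*f(65,298,223,115),.048),at(T,*f(275,330,223,115),.048);print("start jaw",[(p-s0)@X for p in(A,B)],np.degrees(np.arctan2(*(B-A)[1::-1]))+90)
s1=np.array([.553,.031,0]); A,B=at(S,*f(55,349,240,175),.048),at(S,*f(303,206,240,175),.048);print("now jaw",[(p-s1)@X for p in(A,B)],np.linalg.norm(B-A),np.degrees(np.arctan2(*(B-A)[1::-1]))-90)
print(r.get_obs()["wrist_torque"],r.get_obs()["ft_force"])
E
```

```text
[-8.79519107 -8.86180073] 0.31181986223943065 0.3089244950002082
start jaw [np.float64(0.09323103990326788), np.float64(0.08997194932928532)] -10.265098515695882
now jaw [np.float64(0.10531318378257218), np.float64(0.10854124315758894)] 0.12994167572117685 -10.25200538172048
[-1.58893028 -3.31149451 -0.05995769] [ 8.87024388 -5.52309503  1.87477782]
```

```bash
python3 steer.py '[[0.0009,-0.0117,0,0,0,0],[0.0037,-0.0232,0,0,0,0],[0.0082,-0.034,0,0,0,0],[0.0143,-0.0441,0,0,0,0],[0.022,-0.053,0,0,0,0],[0.0309,-0.0607,0,0,0,0],[0.041,-0.0668,0,0,0,0],[0.0518,-0.0713,0,0,0,0],[0.0633,-0.0741,0,0,0,0],[0.075,-0.075,0,0,0,0]]';  python3 steer.py '[[0.0117,0.0009,0,0,0,0],[0.0232,0.0037,0,0,0,0],[0.034,0.0082,0,0,0,0],[0.0441,0.0143,0,0,0,0],[0.053,0.022,0,0,0,0],[0.0607,0.0309,0,0,0,0],[0.0668,0.041,0,0,0,0],[0.0713,0.0518,0,0,0,0],[0.0741,0.0633,0,0,0,0],[0.075,0.075,0,0,0,0]]'; python3 go.py 0.4879 0.0719 0.097 -33
```

```text
time: 16.58
tcp_pos: [0.5912, 0.0935, 0.0975]
tool_rot: [0.958, -0.286, -0.0, -0.0]
ft_force: [0.7, 6.5, 7.3]
finger_gap: 0.0245
finger_force: 40.6
time: 17.42
tcp_pos: [0.6143, -0.012, 0.0979]
tool_rot: [0.958, -0.286, 0.001, -0.0]
ft_force: [6.9, -1.7, 3.8]
finger_gap: 0.0247
finger_force: 40.1
t 17.4167 pos [ 0.6143 -0.012   0.0979] yaw -33.29 q [ 0.3   0.37 -0.3   0.   -0.9   0.69] F [ 6.9 -1.7  3.8] gap 0.0247
[-0.1517, -0.0007, 0.0005] [-0.0012, -0.0027, -0.005]
```

```bash
python3 steer.py '[[-0.0009,0.0117,0,0,0,0],[-0.0037,0.0232,0,0,0,0],[-0.0082,0.034,0,0,0,0],[-0.0143,0.0441,0,0,0,0],[-0.022,0.053,0,0,0,0],[-0.0309,0.0607,0,0,0,0],[-0.041,0.0668,0,0,0,0]]'; python3 go.py 0.5506 0.0307 0.097 -33
```

```text
time: 18.0
tcp_pos: [0.5413, -0.045, 0.0976]
tool_rot: [0.958, -0.287, 0.0, -0.0]
ft_force: [3.3, 2.3, 4.9]
finger_gap: 0.0245
finger_force: 40.5
t 18.0 pos [ 0.5413 -0.045   0.0976] yaw -33.35 q [ 0.28  0.27 -0.45  0.   -0.84  0.71] F [3.3 2.3 4.9] gap 0.0245
[-0.0339, -0.0684, 0.0006] [-0.0002, -0.0005, -0.006]
```

```bash
python3 steer.py '[[-0.0108,0.0045,0,0,0,0],[-0.0223,0.0073,0,0,0,0],[-0.034,0.0082,0,0,0,0]]';  python3 steer.py '[[-0.0117,-0.0009,0,0,0,0],[-0.0232,-0.0037,0,0,0,0],[-0.034,-0.0082,0,0,0,0],[-0.0441,-0.0143,0,0,0,0]]'; python3 go.py 0.5506 0.0307 0.097 -33
```

```text
time: 18.25
tcp_pos: [0.5089, -0.0324, 0.0977]
tool_rot: [0.958, -0.287, 0.001, -0.001]
ft_force: [5.9, 4.3, 3.4]
finger_gap: 0.0243
finger_force: 40.3
time: 18.58
tcp_pos: [0.4807, 0.0043, 0.0977]
tool_rot: [0.958, -0.286, 0.001, -0.001]
ft_force: [10.3, 1.5, -0.1]
finger_gap: 0.0247
finger_force: 39.9
t 18.5833 pos [0.4807 0.0043 0.0977] yaw -33.3 q [ 0.42  0.17 -0.59  0.   -0.81  0.57] F [10.3  1.5 -0.1] gap 0.0247
[0.0439, -0.0604, 0.0009] [-0.0022, -0.002, -0.0052]
```

```bash
python3 steer.py '[[-0.0089,-0.0077,0,0,0,0],[-0.0166,-0.0166,0,0,0,0],[-0.0227,-0.0267,0,0,0,0],[-0.0272,-0.0375,0,0,0,0]]'; python3 go.py 0.5506 0.0307 0.097 -33
```

```text
time: 18.92
tcp_pos: [0.479, 0.0501, 0.0977]
tool_rot: [0.958, -0.286, 0.001, -0.0]
ft_force: [15.2, -6.6, -2.6]
finger_gap: 0.0246
finger_force: 39.6
t 18.9167 pos [0.479  0.0501 0.0977] yaw -33.25 q [ 0.52  0.18 -0.59  0.   -0.81  0.47] F [15.2 -6.6 -2.6] gap 0.0246
[0.0705, -0.0231, 0.0009] [-0.0011, -0.0025, -0.0044]
```

```bash
python3 steer.py '[[-0.0018,-0.0115,0,0,0,0],[-0.0022,-0.0232,0,0,0,0],[-0.0022,-0.0232,0,0,0,0]]'; python3 go.py 0.5506 0.0307 0.097 -33
```

```text
time: 19.17
tcp_pos: [0.4883, 0.0704, 0.097]
tool_rot: [0.958, -0.286, -0.001, 0.001]
ft_force: [2.6, -0.1, 6.0]
finger_gap: 0.0247
finger_force: 40.4
t 19.1667 pos [0.4883 0.0704 0.097 ] yaw -33.26 q [ 0.54  0.2  -0.56  0.   -0.82  0.45] F [ 2.6 -0.1  6. ] gap 0.0247
[0.0739, -0.001, -0.0] [0.003, 0.0006, -0.0045]
```

```bash
python3 steer.py '[[0.0009,-0.0117,0,0,0,0],[0.0035,-0.0232,0,0,0,0],[0.0078,-0.034,0,0,0,0],[0.0135,-0.0441,0,0,0,0],[0.021,-0.053,0,0,0,0]]'; python3 steer.py '[[0.009,-0.0077,0,0,0,0],[0.009,-0.0077,0,0,0,0]]'; python3 go.py 0.5506 0.0307 0.097 -33
```

```text
time: 19.58
tcp_pos: [0.5327, 0.1024, 0.0969]
tool_rot: [0.958, -0.287, -0.002, 0.002]
ft_force: [-5.6, 2.3, 11.2]
finger_gap: 0.0246
finger_force: 41.1
time: 19.75
tcp_pos: [0.5471, 0.1046, 0.0971]
tool_rot: [0.958, -0.286, -0.001, 0.001]
ft_force: [-0.3, 4.0, 8.8]
finger_gap: 0.0244
finger_force: 40.9
t 19.75 pos [0.5471 0.1046 0.0971] yaw -33.29 q [ 0.54  0.29 -0.42  0.   -0.86  0.45] F [-0.3  4.   8.8] gap 0.0244
[0.0435, 0.0598, 0.0002] [0.0025, 0.0011, -0.005]
```

```bash
python3 steer.py '[[0.0101,-0.0061,0,0,0,0],[0.0101,-0.0061,0,0,0,0]]'; python3 steer.py '[[0.0108,-0.0045,0,0,0,0],[0.0108,-0.0045,0,0,0,0]]'; python3 go.py 0.5506 0.0307 0.097 -33
```

```text
time: 19.92
tcp_pos: [0.5588, 0.1043, 0.0973]
tool_rot: [0.958, -0.286, -0.001, 0.001]
ft_force: [0.4, 4.8, 9.4]
finger_gap: 0.0245
finger_force: 40.9
time: 20.08
tcp_pos: [0.5705, 0.1022, 0.0974]
tool_rot: [0.958, -0.286, -0.001, 0.0]
ft_force: [0.5, 5.0, 9.1]
finger_gap: 0.0244
finger_force: 40.9
t 20.0833 pos [0.5705 0.1022 0.0974] yaw -33.28 q [ 0.51  0.33 -0.37 -0.   -0.87  0.48] F [0.5 5.  9.1] gap 0.0244
[0.0226, 0.0707, 0.0004] [0.0011, 0.0007, -0.0049]
```

```bash
python3 steer.py '[[0.0115,-0.0028,0,0,0,0],[0.0115,-0.0028,0,0,0,0]]'; python3 go.py 0.5506 0.0307 0.097 -33
```

```text
time: 20.25
tcp_pos: [0.5809, 0.0987, 0.0974]
tool_rot: [0.958, -0.287, -0.001, 0.0]
ft_force: [-2.4, 8.1, 11.9]
finger_gap: 0.0247
finger_force: 41.2
t 20.25 pos [0.5809 0.0987 0.0974] yaw -33.31 q [ 0.5   0.34 -0.35 -0.   -0.88  0.49] F [-2.4  8.1 11.9] gap 0.0247
[0.012, 0.0735, 0.0004] [0.0009, 0.002, -0.0054]
```

```bash
python3 steer.py '[[0.0058,-0.0006,0,0,0,0],[0.0058,-0.0006,0,0,0,0]]'; python3 steer.py '[[0.0058,0,0,0,0,0],[0.0058,0,0,0,0,0]]'; python3 go.py 0.5506 0.0307 0.097 -33
```

```text
time: 20.42
tcp_pos: [0.5841, 0.0971, 0.0973]
tool_rot: [0.958, -0.287, -0.002, -0.0]
ft_force: [-11.5, 15.2, 15.4]
finger_gap: 0.0245
finger_force: 41.6
time: 20.58
tcp_pos: [0.5881, 0.0951, 0.0972]
tool_rot: [0.958, -0.287, -0.003, -0.001]
ft_force: [-14.1, 19.6, 16.8]
finger_gap: 0.0245
finger_force: 42.1
t 20.5833 pos [0.5881 0.0951 0.0972] yaw -33.32 q [ 0.48  0.35 -0.33 -0.01 -0.89  0.51] F [-14.1  19.6  16.8] gap 0.0245
[0.004, 0.0744, 0.0002] [0.0002, 0.0061, -0.0056]
```

```bash
python3 steer.py '[[0.0058,0,0,0,0,0],[0.0058,0,0,0,0,0],[0.0058,0,0,0,0,0]]'; python3 go.py 0.5506 0.0307 0.097 -33;  python3 - <<'E'
from h import *
S=r.get_image("scene"); np.save("pics/d3.npy",{"scene":S},allow_pickle=True)
cv2.imwrite("pics/c9.png",cv2.resize(S["frame"][165:315,205:355,::-1],(600,600),interpolation=cv2.INTER_CUBIC))
E
```

```text
time: 20.83
tcp_pos: [0.5924, 0.0927, 0.0969]
tool_rot: [0.958, -0.287, -0.003, -0.001]
ft_force: [-17.2, 23.6, 15.7]
finger_gap: 0.0242
finger_force: 42.3
t 20.8333 pos [0.5924 0.0927 0.0969] yaw -33.31 q [ 0.48  0.36 -0.32 -0.01 -0.9   0.52] F [-17.2  23.6  15.7] gap 0.0242
[-0.0009, 0.0747, -0.0001] [-0.0001, 0.0068, -0.0054]
```

View pics/c9.png

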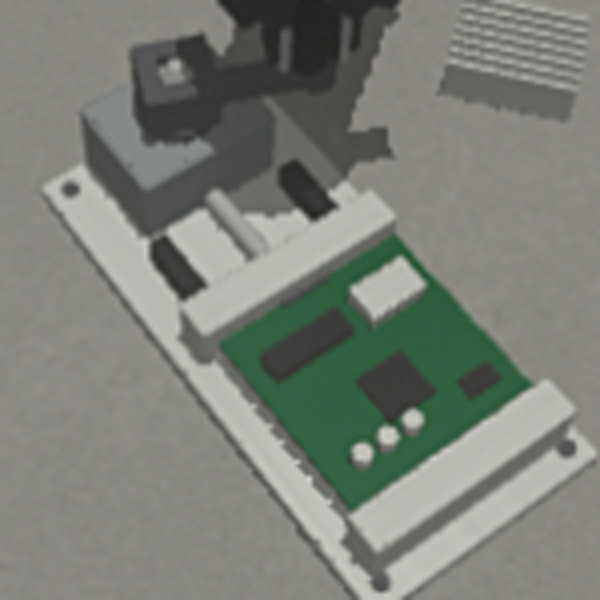

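The jaw now touches the board, which sits against the fixed jaw, and the crank is still on the shaft. Jaw inner edge is about (203,335)–(395,214); fixed jaw inner edge about (350,514)–(550,383).

```bash
python3 - <<'E'
from h import *
S=np.load("pics/d3.npy",allow_pickle=True).item()["scene"]
f=lambda x,y:(205+(x+.5)/4-.5,165+(y+.5)/4-.5)
y=np.radians(-9.2);X=np.array([np.cos(y),np.sin(y),0]);s=np.array([.5506,.0307,0])
for n,a,b in(("jaw",(203,336),(395,214)),("fixed",(350,514),(550,383))):
    A,B=at(S,*f(*a),.048),at(S,*f(*b),.048);print(n,(A-s)@X,(B-s)@X,np.linalg.norm(B-A))
E
```

```text
jaw 0.12208833527084818 0.11931356464649273 0.12931751324058435
fixed 0.24354285454797214 0.2462648415738529 0.12650325242089694
```

The jaw is closed, and the resistance at the grip is about 2 N·m against 0.1 N·m normally. I'll relax the push and let go.

```bash
python3 steer.py '[[-0.005,0,0,0,0,0],[-0.009,0,0,0,0,0],[-0.009,0,0,0,0,0],[-0.009,0,0,0,0,0]]'; python3 go.py 0.5506 0.0307 0.097 -33
```

```text
time: 21.22
tcp_pos: [0.5882, 0.0951, 0.0973]
tool_rot: [0.958, -0.286, -0.0, -0.0]
ft_force: [-1.0, 8.8, 6.0]
finger_gap: 0.0247
finger_force: 41.2
t 21.2167 pos [0.5882 0.0951 0.0973] yaw -33.29 q [ 0.49  0.35 -0.34 -0.   -0.89  0.5 ] F [-1.   8.8  6. ] gap 0.0247
[0.0039, 0.0744, 0.0003] [-0.0005, 0.0011, -0.005]
```

```bash
python3 steer.py '[[0,0,0,0,0,0],[0,0,0,0,0,0],[0,0,0,0,0,0],[0,0,0,0,0,0]]' 0.045; python3 steer.py '[[0,0,-0.01,0,0,0],[0,0,-0.03,0,0,0],[0,0,-0.06,0,0,0],[0,0,-0.1,0,0,0],[0,0,-0.14,0,0,0],[0,0,-0.14,0,0,0]]'
```

```text
time: 21.55
tcp_pos: [0.5882, 0.0929, 0.0965]
tool_rot: [0.958, -0.287, -0.001, 0.001]
ft_force: [-0.2, -1.6, 0.2]
finger_gap: 0.0451
finger_force: 0.0
time: 22.05
tcp_pos: [0.593, 0.0939, 0.247]
tool_rot: [0.958, -0.286, 0.005, -0.003]
ft_force: [1.3, 0.3, 2.0]
finger_gap: 0.0449
finger_force: 0.0
```

```bash
python3 steer.py '[[0,-0.04,0,0,0,0],[0,-0.08,0,0,0,0],[0,-0.12,0,0,0,0],[0,-0.16,0,0,0,0],[0,-0.16,0,0,0,0],[0,-0.16,0,0,0,0]]'; python3 - <<'E'
from h import *
S=r.get_image("scene")
cv2.imwrite("pics/c10.png",cv2.resize(S["frame"][120:300,170:410,::-1],(800,600),interpolation=cv2.INTER_CUBIC))
E
```

```text
time: 22.55
tcp_pos: [0.6775, 0.2287, 0.2358]
tool_rot: [0.958, -0.286, -0.001, 0.001]
ft_force: [-1.2, -1.4, 0.2]
finger_gap: 0.045
finger_force: 0.0
```

View pics/c10.png

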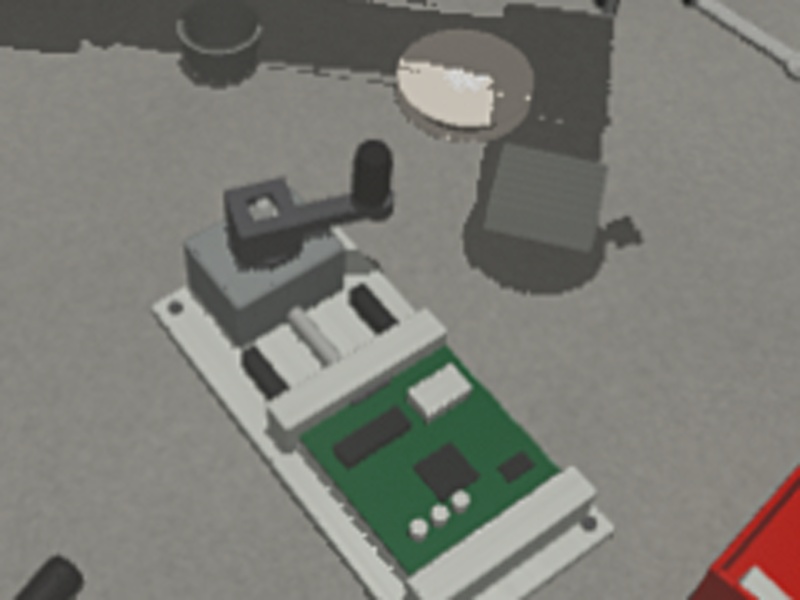

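The crank sits on the shaft (hub at 262,215), the board is held between the jaws, the other parts are undisturbed and the arm is clear. Handing in.

```bash
python3 steer.py '[[0,0,0,0,0,0],[0,0,0,0,0,0],[0,0,0,0,0,0],[0,0,0,0,0,0]]'; python3 -c "
from cell import r
print(r.hand_in())"
```

```text
time: 22.93
tcp_pos: [0.6771, 0.2265, 0.2382]
tool_rot: [0.958, -0.287, 0.0, -0.0]
ft_force: [-0.1, -0.0, -0.3]
finger_gap: 0.0448
finger_force: 0.0
the job is handed in; nothing more can be done
None
```

I seated the crank on the drive shaft, wound it clockwise about 2.2 turns to a firm stop with the jaw closed on the board, and left it on the shaft; the job is handed in at about 23 s, with no verdict returned.

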